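# Dress the tasting board

## Task

Get the marble tasting board ready: stand the oil lamp from it on the cork coaster, then polish the board with the felt block - laid flat across the board and drawn in one pass from the handle end to the plain end over its whole length, pressing lightly and steadily, about 6 N - and end with the block lying felt down beside the lamp on its wooden slab, where it came from. With the polishing done, stand every small lidded jar from the rubber mat upright on the marble, the whole foot on the stone and at least a finger's width between jars. Tip nothing over, never press hard on the marble, and leave the other things on the counter alone.

Things in the scene. Friction and masses are not known exactly. Their poses are not given: they have to be found in the camera images.
- board: marble serving board fixed on the counter, 320 mm long (its x) by 150 mm wide (its y), 20 mm thick; origin at the centre of its underside (the top is at z = +20 mm). A wooden handle 40 mm wide sticks out 45 to 60 mm from the -x end; the +x end is plain.
- rest: wooden slab fixed on the counter, 200 (x) by 250 (y) by 15 mm thick, origin at the centre of its underside; carries the felt block on its -y half and a round cork coaster on its +y half.
- coaster (a point): centre of the top of the cork coaster (96 mm across, 5 mm thick) that is fixed on the slab, 20 mm above the counter. At the start it is empty.
- block_place (a point): point on the slab's top (15 mm above the counter) where the middle of the felt block lies at the start, give or take 10 mm.
- lamp: oil lamp, 170 mm tall, 0.35 kg: round dark wooden base 76 mm across at the foot, brass collar, glass chimney that bulges to 56 mm across at 100 mm height and is a straight 36 mm tube from 125 mm to 170 mm height (grip it there from above). Origin at the centre of its underside, z up. Stands on the marble board at the start.
- block: felt polishing block, 65 mm (its x) by 130 mm (its y), 84 mm tall, about 0.2 kg, pale wood with a grey felt sole; origin at the centre of its underside (sole not compressed), z up. Along its top runs a ridge grip 24 mm wide (x), 110 mm long (y), from 40 to 84 mm height. It polishes moving along its x, with its long side across the board.
- sole (a joint): how far the block's springy sole is compressed: 0 (free) to 0.008 m (solid). It yields from 2.4 N and gives 0.8 N more per mm, so 4 to 5 mm is about 6 N; the block's own weight is about 2 N.
- mat: black rubber mat fixed on the counter, 250 by 260 by 5 mm, origin at the centre of its underside; the small jars stand on it at the start.
- jar1: small lidded glass jar: amber body 64 mm across and 55 mm tall, flat wooden lid up to 62 mm height, and on it an upright round wooden knob 22 mm across from 62 to 108 mm height (grip it there from above); 0.24 to 0.41 kg; origin at the centre of its underside, z up. Two to four of these jars are present, all alike; the others are None.
- jar2: small lidded glass jar: amber body 64 mm across and 55 mm tall, flat wooden lid up to 62 mm height, and on it an upright round wooden knob 22 mm across from 62 to 108 mm height (grip it there from above); 0.24 to 0.41 kg; origin at the centre of its underside, z up. Two to four of these jars are present, all alike; the others are None.
- jar3: small lidded glass jar: amber body 64 mm across and 55 mm tall, flat wooden lid up to 62 mm height, and on it an upright round wooden knob 22 mm across from 62 to 108 mm height (grip it there from above); 0.24 to 0.41 kg; origin at the centre of its underside, z up. Two to four of these jars are present, all alike; the others are None.
- jar4: small lidded glass jar: amber body 64 mm across and 55 mm tall, flat wooden lid up to 62 mm height, and on it an upright round wooden knob 22 mm across from 62 to 108 mm height (grip it there from above); 0.24 to 0.41 kg; origin at the centre of its underside, z up. Two to four of these jars are present, all alike; the others are None.
- bowl: white ceramic bowl, 100 mm across, 45 mm tall; origin at the centre of its underside. Not part of the job: leave it alone.
- corkscrew: corkscrew lying flat, wooden cross handle 100 mm long, 22 mm thick, with the 108 mm steel shaft along its x; origin at the centre of its underside. Not part of the job: leave it alone.
- glass1: stemmed wine glass, 160 mm tall, 68 mm across; origin at the centre of its underside. Not part of the job: leave it alone.
- glass2: stemmed wine glass, 160 mm tall, 68 mm across; origin at the centre of its underside. Not part of the job: leave it alone.
- corkjar: clear jar of corks with wooden lid, 94 mm across, 125 mm tall; origin at the centre of its underside. Not part of the job: leave it alone.
- dome: glass cheese dome with a wooden foot and brass knob, 116 mm across, 125 mm tall; origin at the centre of its underside. Not part of the job: leave it alone.
Mind the look-alikes: they are no part of the job. What is shaped like the jar4 but purple or turquoise is not meant.

How it is judged:
By the outcome, as a careful person would: the job done as asked, in the order asked, and still so for the second after the job is handed in, with the robot touching nothing.
Of jar1, jar2, jar3, jar4 only 2 to 4 are there at a start; the rules pass over those that are not, and their reading is None.
At some moment in a run one of jar1, jar2, jar3, jar4 may be knocked a few centimetres aside while the robot is not near it.
It also fails if it takes over 210 s, if anything falls off the work surface, if the arm or the gripper's body presses on something with over 40 N, if the wrist force passes 120 N, or if a joint passes its speed limit or range.

## Robot

A 7-joint arm with a two-finger parallel gripper is mounted at the origin on the work surface. World frame = base frame: x ahead of the robot, y to its left, z up, the work surface at z = 0. Lengths are in m, angles in rad, forces in N, time in s.
With the tool pointing down it reaches from about 0.425 to 1.025 m from the base axis. Payload 9.4 kg.
Tool frame: the origin (TCP) lies between the finger pads; the fingertips stand tip_reach ahead of it and the grasp point (between the pads) lies 5 mm behind it (tip_reach is the distance from the TCP to the fingertips, in m); z points along the fingers, y is the line along which they close (so a half turn about z gives the same grasp; the last joint's range is limited). The gripper opens to 93 mm and grips with 3 to 60 N. Pads are 15 mm wide; open, the fingers measure 128 mm over their backs; the gripper's body (75 mm by 188 mm) begins 65 mm behind the grasp point.
Start: joints at [-1.292, 0.599, -0.003, 1.599, 0.002, 0.943, -0.08], TCP at [0.253, 0.68, 0.233] pointing down, gripper open.
Joint ranges: [-2.57, 2.57], [-0.35, 1.97], [-1.29, 1.29], [0.11, 2.56], [-1.05, 4.19], [0.11, 1.86], [-2.63, 2.63]. Speed limits (rad/s): [2.22, 2.22, 3.01, 3.01, 3.14, 3.14, 3.14].

## Interface

Orientations are given as a unit quaternion [x, y, z, w].
In Python, from rig import state, read_camera, close_job, search_frame, landmark_of, tip_reach gives the robot as it stands.
- The arm moves only by the shell command python3 -m inch 'ROWS'. ROWS is JSON, a list of rows, each a list of 7 numbers: the turn, a rotation vector about the world's x, y, z in degrees, then the shift along the world's x, y, z in cm, then the finger opening in cm, from 0 to 9.3. A call has 1 to 20 rows; each row shifts and turns the commanded pose from where the row before left it; what a row does not reach is not made up. A row lasts 1/8 s, in which the tool goes at most 62.5 mm and 10.7 degrees, less where a joint would pass 70% of its speed; a pose out of reach is approached as far as the arm can. A call is refused whole if a number of a shift passes 6.25 or a number of a turn 10.7, either way. A call with a gripper value outside its range is refused whole. The fingers move at their own pace and stop on an object; the grip force is fixed at half the most. Time passes only in rows, so rows that do not move let the fingers close. It gives the time, the measured TCP pose, the force, the opening and the grip force at its end, in the units of the state.
- state(): the state, without advancing time (a new reading comes with each control period).
- read_camera(name): name is "scene" or "top"; returns a dict with "image" (384x512x3 uint8, red, green, blue), "intrinsics" (3x3 intrinsics, pixels), "xyz" and "orientation" of the camera in the world. Camera axes: x right, y down, z forward; pixel columns grow to the right and rows downward; lengths in m; the calibration is good to about 2 mm. A picture is of the moment at which its call begins. There is no depth.
- close_job(): hands the job in; it is judged then, once.
Trained networks look in a picture, given as the dict that the camera call returned (one of the last four; its "shot" number tells which), for a name from the list of things; names that differ only in an ending like _2 or _b are one class to them, and where a whole thing is asked for, a point or a joint stands for the part that bears it (a point fixed in the world has none). Each returns a list of dicts, best first, with "score" (0 to 1); they miss things now and then, are a little off and sometimes report something else, mostly with a low value. They report only what shows in the picture. A call takes as long as a camera call. They do not tell look-alikes from the thing itself.
- search_frame(picture, thing): "pixel" ([column, row] in pixels, amid what is visible of it).
- landmark_of(picture, thing): "pixel" ([column, row] in pixels: a listed point, or the origin of a listed thing).
The state is a dict: "time": time; "q": joint angles; "qd": joint speeds; "tau": joint torques, N m; "tcp_pos": TCP position; "orientation": TCP orientation; "force": force on the tool from outside, world axes, zero at the start; "wrist_torque": the same for the moment, N m; "width": finger opening in m; "grasp_force": force on a finger pad.
Only numpy, scipy, OpenCV 4.12 (cv2) and the standard library are available. Lean on these libraries where they do the work, as an engineer would, in place of code of your own. Each camera call takes 0.05 s, during which the arm holds its last target. There are 200 camera calls.

## Working session

There is one attempt and no reset: what is moved stays moved. The work goes in short steps, Python scripts to look and compute and a shell command to move; the robot and the scene stay as the last step left them, time stands still between calls to the robot, and variables do not carry over. Pictures are saved under pics/ and viewed, at most 14 in all, crops included, and the job is handed in when it is done.

```bash
mkdir -p pics; ls; cat > h.py <<'E'
import numpy as np, cv2
from scipy.spatial.transform import Rotation as R
from rig import *
def ray(p,px):
    K=np.array(p["intrinsics"]);d=np.linalg.solve(K,[px[0],px[1],1.]);return np.array(p["xyz"]),R.from_quat(p["orientation"]).as_matrix()@d
def at(p,px,z):
    o,d=ray(p,px);return o+d*(z-o[2])/d[2]
def proj(p,X):
    c=R.from_quat(p["orientation"]).as_matrix().T@(np.array(X)-np.array(p["xyz"]));u=np.array(p["intrinsics"])@c;return u[:2]/u[2]
def save(p,n):
    cv2.imwrite("pics/"+n,cv2.cvtColor(np.array(p["image"]),cv2.COLOR_RGB2BGR))
E
cat > look.py <<'E'
from h import *
np.set_printoptions(precision=3,suppress=True)
print(tip_reach if not callable(tip_reach) else tip_reach()); s=state(); print(s["tcp_pos"],s["orientation"],s["time"],s["width"])
Z=dict(board=0,rest=0,coaster=.02,block_place=.015,lamp=.02,block=.015,mat=0,jar1=.005,bowl=0,corkscrew=0,glass1=0,corkjar=0,dome=0)
for c in ["top","scene"]:
    p=read_camera(c);save(p,c+"0.png");print(c,p["xyz"],p["orientation"])
    for n,z in Z.items():
        print(n,[(np.round(d["score"],2),np.round(d["pixel"]).astype(int).tolist(),at(p,d["pixel"],z)[:2].round(3).tolist()) for d in landmark_of(p,n)[:7]])
E
python3 look.py
```

```text
pics
0.014
[0.252 0.679 0.232] [ 0.177  0.984 -0.001 -0.   ] 0.0 0.09303364979971071
top [0.429 0.008 1.345] [-0.703  0.71  -0.028  0.02 ]
board [(np.float64(0.63), [249, 169], [0.587, 0.01])]
rest [(np.float64(0.94), [144, 193], [0.509, 0.362]), (np.float64(0.7), [228, 164], [0.604, 0.082])]
coaster [(np.float64(0.83), [122, 194], [0.505, 0.427]), (np.float64(0.19), [305, 122], [0.742, -0.176])]
block_place [(np.float64(0.74), [152, 198], [0.493, 0.331])]
lamp [(np.float64(0.61), [229, 166], [0.594, 0.078]), (np.float64(0.33), [381, 182], [0.536, -0.424])]
block [(np.float64(0.64), [157, 194], [0.506, 0.315])]
mat [(np.float64(0.67), [366, 197], [0.49, -0.378])]
jar1 [(np.float64(0.85), [345, 210], [0.447, -0.305]), (np.float64(0.84), [348, 177], [0.557, -0.32]), (np.float64(0.79), [369, 131], [0.711, -0.394]), (np.float64(0.73), [380, 185], [0.529, -0.426]), (np.float64(0.73), [317, 264], [0.272, -0.21]), (np.float64(0.71), [352, 111], [0.78, -0.336])]
bowl [(np.float64(0.62), [255, 229], [0.388, -0.007])]
corkscrew [(np.float64(0.52), [207, 218], [0.426, 0.153])]
glass1 [(np.float
[... 715 characters left out ...]
 156], [0.489, -0.368])]
jar1 [(np.float64(0.92), [132, 188], [0.715, -0.405]), (np.float64(0.8), [161, 154], [0.526, -0.439]), (np.float64(0.61), [178, 172], [0.567, -0.321]), (np.float64(0.56), [129, 207], [0.785, -0.35]), (np.float64(0.55), [201, 155], [0.449, -0.305]), (np.float64(0.52), [245, 139], [0.282, -0.213])]
bowl [(np.float64(0.64), [272, 172], [0.382, -0.031])]
corkscrew [(np.float64(0.47), [313, 197], [0.417, 0.152])]
glass1 [(np.float64(0.94), [207, 238], [0.749, -0.055]), (np.float64(0.78), [250, 263], [0.754, 0.109])]
corkjar [(np.float64(0.71), [282, 275], [0.741, 0.208])]
dome [(np.float64(0.64), [171, 217], [0.74, -0.206]), (np.float64(0.52), [312, 195], [0.411, 0.147])]
```

```bash
python3 -c "
import cv2
a=cv2.imread('pics/top0.png')[70:290,90:420];cv2.imwrite('pics/topc.png',cv2.resize(a,None,fx=2.4,fy=2.4,interpolation=cv2.INTER_CUBIC))"
```

```text
(no output)
```

View pics/topc.png

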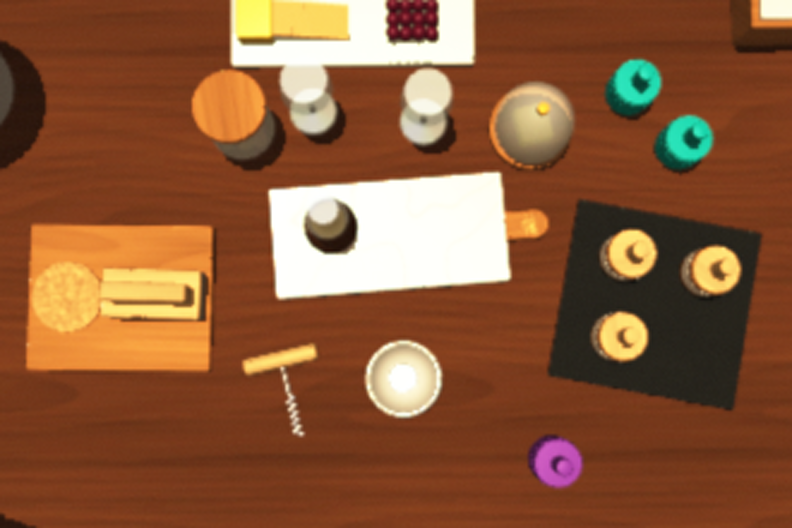

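View pics/scene0.png

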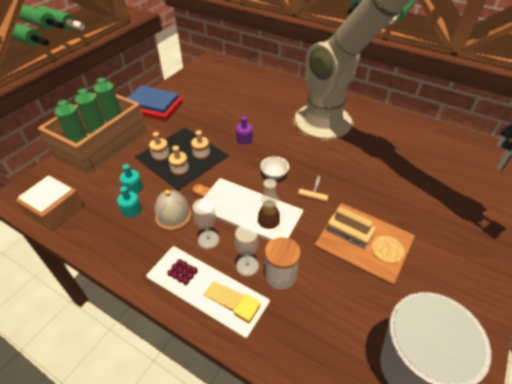

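The top view shows three amber jars on the mat (crop ~[632,255], [712,270], [620,337]). Two turquoise and one purple look-alike stand elsewhere. The board's handle points to world -y, and the lamp stands on the board's +y half. The block lies along world y beside the coaster.

```bash
cat > m.py <<'E'
from h import *
np.set_printoptions(precision=4,suppress=True)
p=read_camera("top");q=read_camera("scene");im=np.array(p["image"]).astype(np.uint8)
hsv=cv2.cvtColor(im,cv2.COLOR_RGB2HSV)
def rect(mask,z,roi):
    m=np.zeros(mask.shape,np.uint8);m[roi[1]:roi[3],roi[0]:roi[2]]=mask[roi[1]:roi[3],roi[0]:roi[2]]*255
    cs,_=cv2.findContours(m,0,2);c=max(cs,key=cv2.contourArea)
    w=np.array([at(p,x[0],z)[:2] for x in c],np.float32)
    r=cv2.minAreaRect(w*1000);print(r)
white=(hsv[...,1]<60)&(hsv[...,2]>150)
print("board");rect(white,.02,(195,135,310,200))
print("mat");rect(hsv[...,2]<50,.005,(310,140,420,250))
wood=(hsv[...,0]<25)&(hsv[...,2]>170)
print("slab");rect(wood,.015,(92,155,185,235))
for n,z in [("block",.015),("rest",0),("coaster",.02)]:
  for c in (p,q): print(n,[(d["score"],at(c,d["pixel"],z)[:2]) for d in landmark_of(c,n)[:1]])
print("lamptop",at(p,(225,158),.19))
a=im[150:220,95:185]; cv2.imwrite("pics/slab.png",cv2.resize(cv2.cvtColor(a,cv2.COLOR_RGB2BGR),None,fx=8,fy=8,interpolation=2))
E
python3 m.py
```

```text
board
((589.705810546875, 1.983062744140625), (149.12460327148438, 318.8748474121094), 3.9400010108947754)
mat
((490.9834289550781, -365.59161376953125), (255.71739196777344, 246.39002990722656), 78.77317810058594)
slab
((508.15240478515625, 371.3045654296875), (249.3831329345703, 198.01187133789062), 88.62100982666016)
block [(0.77, array([0.5027, 0.3171]))]
block [(0.79, array([0.5176, 0.3146]))]
rest [(0.82, array([0.5063, 0.3656]))]
rest [(0.71, array([0.5087, 0.3713]))]
coaster [(0.6, array([0.5026, 0.4303]))]
coaster [(0.85, array([0.5011, 0.4364]))]
lamptop [0.5973 0.0794 0.19  ]
```

View pics/slab.png

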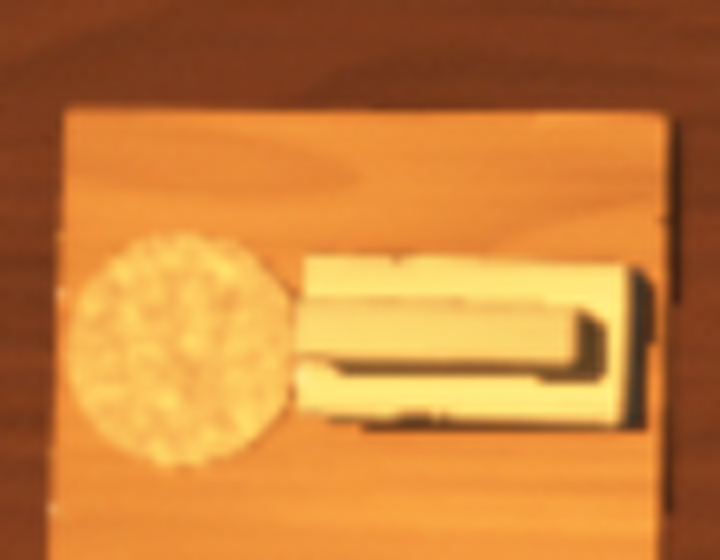

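The crop shows the coaster centred at about (183,348) and the ridge at about (436,330), with the block turned about -1.7°. I'll convert these and compute the moves.

```bash
python3 - <<'E'
from h import *
np.set_printoptions(precision=4,suppress=True)
p=read_camera("top");q=read_camera("scene")
f=lambda x,y:(x/8+95-.44,y/8+150-.44)
print("coaster",at(p,f(183,348),.02),"plate",at(p,f(466.5,341),.055),"ridge",at(p,f(436,330),.099))
print("lamp",[at(q,d["pixel"],.02) for d in landmark_of(q,"lamp")[:1]])
# lamp top from scene: pixel prediction of hypothesised centre
for P in [(.597,.079,.02),(.597,.079,.19)]: print(proj(p,P),proj(q,P))
v=np.array(q["image"])[130:250,200:440]
v=cv2.resize(cv2.cvtColor(v,cv2.COLOR_RGB2BGR),None,fx=3.3,fy=3.3,interpolation=2)
for P,c in [((.597,.079,.02),(0,0,255)),((.597,.079,.19),(0,0,255)),((.507,.440,.02),(255,0,0)),((.509,.319,.099),(0,255,0))]:
    u=(proj(q,P)-[200,130]+.5)*3.3;cv2.circle(v,tuple(int(a) for a in u),3,c,-1)
cv2.imwrite("pics/sc.png",v)
E
```

```text
coaster [0.5097 0.442  0.02  ] plate [0.5093 0.3181 0.055 ] ridge [0.5109 0.3192 0.099 ]
lamp [array([0.5992, 0.0717, 0.02  ])]
[228.3746 165.5141] [268.5148 219.1779]
[225.1454 158.111 ] [269.7479 181.9437]
```

View pics/sc.png

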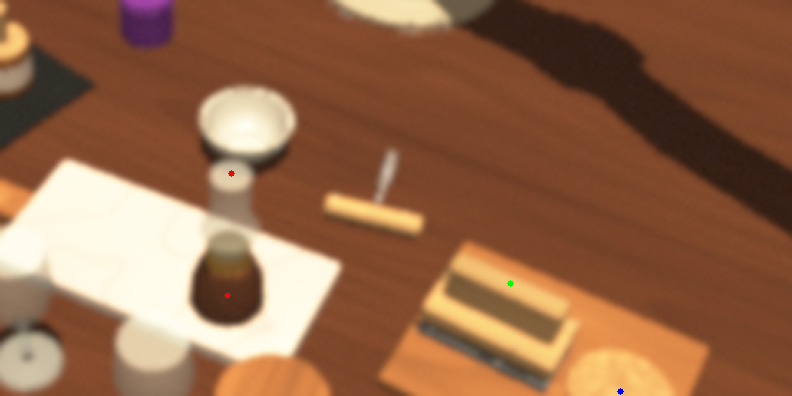

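```bash
python3 -m inch '[[0,0,-7,5,-5.5,2,9.3],[0,0,-7,5.5,-5.5,2,9.3],[0,0,-6,5.5,-5.5,2,9.3]]'; python3 -c "
from h import *
s=state();print(s['tcp_pos'],R.from_quat(s['orientation']).as_matrix())"
```

```text
time: 2.33
tcp_pos: [0.3799, 0.548, 0.2806]
orientation: [0.347, 0.938, 0.0, 0.0]
force: [0.4, -0.1, 0.0]
width: 0.0929
grasp_force: 0.0
[0.37987676 0.54797292 0.28055332] [[-7.59530396e-01  6.50471769e-01  2.34616960e-04]
 [ 6.50471806e-01  7.59530387e-01  1.44396076e-04]
 [-8.42731395e-05  2.62284927e-04 -9.99999962e-01]]
```

The projected dots fit the lamp's foot and top and the coaster. I'll go above the lamp now.

```bash
python3 -m inch '[[0,0,-10.2,2.18,-4.69,0,9.3],[0,0,-10.2,2.18,-4.69,0,9.3],[0,0,-10.2,2.18,-4.69,0,9.3],[0,0,-10.2,2.18,-4.69,0,9.3],[0,0,-10.3,2.17,-4.69,0,9.3],[0,0,0,2.18,-4.69,0,9.3],[0,0,0,2.18,-4.69,0,9.3],[0,0,0,2.17,-4.69,0,9.3],[0,0,0,2.17,-4.69,0,9.3],[0,0,0,2.17,-4.69,0,9.3],[0,0,0,0,0,0,9.3],[0,0,0,0,0,0,9.3]]'
```

```text
time: 3.82
tcp_pos: [0.5962, 0.0809, 0.2799]
orientation: [0.716, 0.698, 0.0, -0.0]
force: [0.4, 0.2, -0.9]
width: 0.0929
grasp_force: 0.0
```

```bash
python3 -m inch '[[0,0,0,0.1,-0.2,-4,9.3],[0,0,0,0,0,-4,9.3],[0,0,0,0,0,-2.5,9.3],[0,0,0,0,0,-1.2,9.3],[0,0,0,0,0,0,9.3],[0,0,0,0,0,0,3],[0,0,0,0,0,0,3],[0,0,0,0,0,0,3],[0,0,0,0,0,0,3],[0,0,0,0,0,0,3],[0,0,0,0,0,0,3],[0,0,0,0,0,0,3]]'
```

```text
time: 5.32
tcp_pos: [0.5974, 0.0783, 0.1629]
orientation: [0.716, 0.698, -0.0, 0.0]
force: [0.9, -0.3, -2.2]
width: 0.0355
grasp_force: 30.0
```

```bash
python3 -m inch '[[0,0,0,0,0,2,3],[0,0,0,0,0,4,3],[0,0,0,0,0,4,3],[0,0,0,0,0,1.5,3],[0,0,0,-1,4.1,0,3],[0,0,0,-1,4.1,0,3],[0,0,0,-1,4.1,0,3],[0,0,0,-1,4.1,0,3],[0,0,0,-1,4.1,0,3],[0,0,0,-1,4.1,0,3],[0,0,0,-1,4.1,0,3],[0,0,0,-1,4.1,0,3],[0,0,0,-0.9,3.4,0,3],[0,0,0,0,0,0,3],[0,0,0,0,0,0,3],[0,0,0,0,0,0,3]]'; python3 - <<'E'
from h import *
p=read_camera("top");a=np.array(p["image"])[140:240,90:240]
cv2.imwrite("pics/l1.png",cv2.resize(cv2.cvtColor(a,cv2.COLOR_RGB2BGR),None,fx=5,fy=5,interpolation=2))
print(state()["tcp_pos"],state()["force"])
E
```

```text
time: 7.32
tcp_pos: [0.5088, 0.4388, 0.2775]
orientation: [0.717, 0.697, -0.001, 0.0]
force: [0.2, 0.1, -3.1]
width: 0.0359
grasp_force: 30.0
[0.50888247 0.43901165 0.27780029] [ 0.51647712  0.34556068 -2.08963503]
```

```bash
python3 -m inch '[[0,0,0,-0.05,0.2,-3,3],[0,0,0,0,0,-4,3],[0,0,0,0,0,-2.5,3],[0,0,0,0,0,-1.2,3],[0,0,0,0,0,-0.3,3],[0,0,0,0,0,-0.2,3],[0,0,0,0,0,0,3],[0,0,0,0,0,0,3]]'
```

```text
time: 8.38
tcp_pos: [0.5081, 0.4426, 0.1667]
orientation: [0.716, 0.698, 0.001, -0.0]
force: [-0.3, 0.1, -3.4]
width: 0.0355
grasp_force: 30.0
```

```bash
python3 -m inch '[[0,0,0,0,0,-0.15,3],[0,0,0,0,0,-0.15,3],[0,0,0,0,0,0,3],[0,0,0,0,0,0,3]]'
```

```text
time: 8.88
tcp_pos: [0.5079, 0.4423, 0.1631]
orientation: [0.716, 0.698, 0.0, 0.0]
force: [-0.7, -0.3, -2.2]
width: 0.0353
grasp_force: 30.0
```

```bash
python3 -m inch '[[0,0,0,0,0,-0.05,3],[0,0,0,0,0,0,3],[0,0,0,0,0,0,3]]'
```

```text
time: 9.25
tcp_pos: [0.508, 0.4423, 0.163]
orientation: [0.716, 0.698, 0.0, -0.0]
force: [-1.2, -1.8, 5.9]
width: 0.0358
grasp_force: 30.0
```

```bash
python3 -m inch '[[0,0,0,0,0,0,5],[0,0,0,0,0,0,7],[0,0,0,0,0,0,9.3],[0,0,0,0,0,0,9.3],[0,0,0,0,0,2,9.3],[0,0,0,0,0,4,9.3],[0,0,0,0,0,4,9.3],[0,0,0,0,-6,2,9.3],[0,0,0,0.1,-6,0,9.3],[0,0,0,0.1,-6,0,9.3],[0,0,0,0,-6,0,9.3],[0,0,0,0,-6,0,9.3],[0,0,0,0,-6,0,9.3],[0,0,0,0,0,0,9.3],[0,0,0,0,0,0,9.3]]'; python3 - <<'E'
from h import *
p=read_camera("top");a=np.array(p["image"])[150:220,95:185]
cv2.imwrite("pics/l2.png",cv2.resize(cv2.cvtColor(a,cv2.COLOR_RGB2BGR),None,fx=8,fy=8,interpolation=2))
print(state()["tcp_pos"],state()["force"])
E
```

```text
time: 11.12
tcp_pos: [0.5102, 0.0833, 0.2833]
orientation: [0.716, 0.698, 0.001, 0.0]
force: [-0.1, 1.1, 1.2]
width: 0.0927
grasp_force: 0.0
[0.51014741 0.08411774 0.28295314] [-0.22162637  0.01598279  0.47757309]
```

View pics/l2.png

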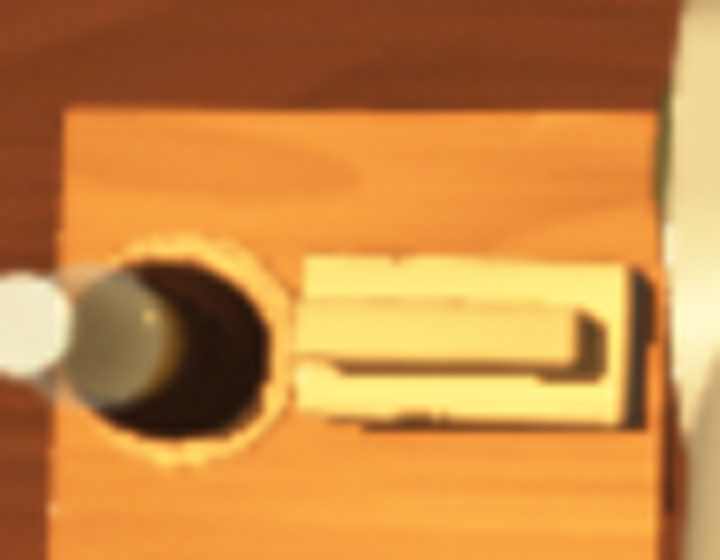

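The lamp stands upright, centred on the coaster (dark base around (180,350)), and the block hasn't moved. Next I grip the ridge.

```bash
python3 -m inch '[[0,0,0,0,6,0,9.3],[0,0,0,0,6,0,9.3],[0,0,0,0,6,0,9.3],[0,0,0,0,5.5,0,9.3],[0,0,0,0,0,-4,9.3],[0,0,0,0,0,-4,9.3],[0,0,0,0,0,-4,9.3],[0,0,0,0,0,0,9.3],[0,0,0,0,0,0,9.3]]'
```

```text
time: 12.3
tcp_pos: [0.5101, 0.3192, 0.1634]
orientation: [0.716, 0.698, 0.0, 0.0]
force: [-0.3, 0.8, 0.6]
width: 0.0927
grasp_force: 0.0
```

```bash
python3 -m inch '[[0,0,0,0,0,-4,9.3],[0,0,0,0,0,-3,9.3],[0,0,0,0,0,-1.7,9.3],[0,0,0,0,0,0,9.3],[0,0,0,0,0,0,5],[0,0,0,0,0,0,3],[0,0,0,0,0,0,2],[0,0,0,0,0,0,1.8],[0,0,0,0,0,0,1.8],[0,0,0,0,0,0,1.8],[0,0,0,0,0,0,1.8],[0,0,0,0,0,0,1.8]]'
```

```text
time: 13.8
tcp_pos: [0.5099, 0.318, 0.0752]
orientation: [0.716, 0.698, -0.0, 0.0]
force: [-0.1, -0.1, 0.5]
width: 0.0242
grasp_force: 29.9
```

```bash
python3 -m inch '[[0,0,0,0,0,2,1.8],[0,0,0,0,0,4,1.8],[0,0,0,0,0,4,1.8],[0,0,0,0.9,-4.5,0,1.8],[0,0,-9.4,0.9,-4.5,0,1.8],[0,0,-9.4,0.9,-4.5,0,1.8],[0,0,-9.4,0.9,-4.5,0,1.8],[0,0,-9.4,0.9,-4.5,0,1.8],[0,0,-9.4,0.9,-4.5,0,1.8],[0,0,-9.4,0.9,-4.5,0,1.8],[0,0,-9.4,0.9,-4.5,0,1.8],[0,0,-9.4,0.9,-4.5,0,1.8],[0,0,-9.4,0.8,-4.5,0,1.8],[0,0,0,0,0,0,1.8],[0,0,0,0,0,0,1.8],[0,0,0,0,0,0,1.8]]'; python3 -c "
from h import *
s=state();print(s['tcp_pos'],s['force'],R.from_quat(s['orientation']).as_matrix().T)
p=read_camera('top');a=np.array(p['image'])[120:220,190:340]
cv2.imwrite('pics/b1.png',cv2.resize(cv2.cvtColor(a,cv2.COLOR_RGB2BGR),None,fx=5,fy=5,interpolation=2))"
```

```text
time: 15.8
tcp_pos: [0.5987, -0.1304, 0.175]
orientation: [0.999, 0.035, -0.0, -0.001]
force: [0.2, -0.5, -2.1]
width: 0.0236
grasp_force: 29.9
[ 0.59867113 -0.13037778  0.17497344] [ 0.17565716 -0.46366977 -2.07287334] [[ 9.97491136e-01  7.07882738e-02 -6.73283026e-04]
 [ 7.07875083e-02 -9.97490811e-01 -1.10002669e-03]
 [-7.49462623e-04  1.04960685e-03 -9.99999168e-01]]
```

View pics/b1.png

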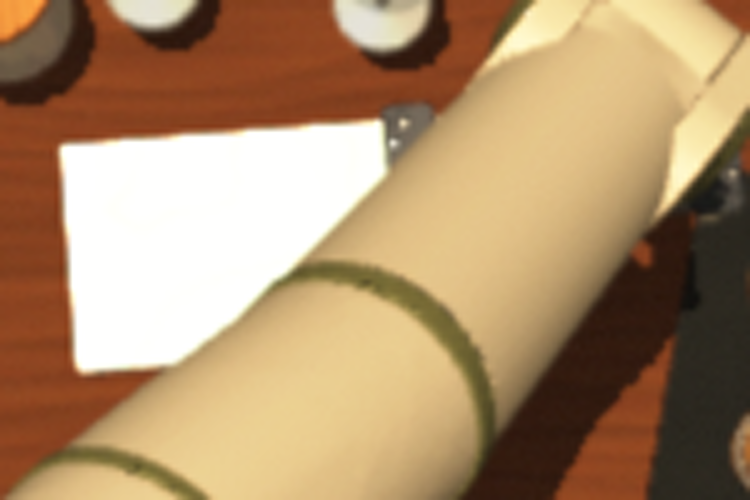

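```bash
python3 -m inch '[[0,0,0,0,-0.3,-3,1.8],[0,0,0,0,0,-3,1.8],[0,0,0,0,0,-2,1.8],[0,0,0,0,0,-1,1.8],[0,0,0,0,0,-0.3,1.8],[0,0,0,0,0,0,1.8],[0,0,0,0,0,0,1.8]]'
```

```text
time: 16.73
tcp_pos: [0.5993, -0.1351, 0.083]
orientation: [0.999, 0.034, 0.001, 0.0]
force: [-0.4, 0.8, -1.4]
width: 0.0243
grasp_force: 29.9
```

```bash
for r in 1; do python3 -m inch '[[0,0,0,0,0,-0.2,1.8],[0,0,0,0,0,-0.2,1.8],[0,0,0,0,0,0,1.8],[0,0,0,0,0,0,1.8]]'; done; python3 -c "
from h import *
for i in range(5):
  read_camera('top');s=state();print(s['tcp_pos'],s['force'],s['wrist_torque'])"
```

```text
time: 17.23
tcp_pos: [0.5992, -0.135, 0.0785]
orientation: [0.999, 0.034, 0.0, 0.0]
force: [-0.1, 0.4, 1.4]
width: 0.0239
grasp_force: 29.9
[ 0.59915312 -0.13499646  0.07846454] [1.16593459 1.4511193  1.58158692] [ 0.13442611 -0.0220713  -0.09474188]
[ 0.59915164 -0.13498264  0.07844136] [2.00406816 0.48856123 1.99568681] [ 0.11042066  0.00336981 -0.02022216]
[ 0.59914336 -0.13493719  0.07840034] [0.58182979 0.63989721 2.31221287] [ 6.13023287e-02 -1.77252726e-02  9.10924985e-05]
[ 0.59910936 -0.13496815  0.07838054] [0.5657081  0.55740474 2.38026636] [ 0.16889453 -0.06265792  0.00396901]
[ 0.59915094 -0.13497855  0.07837887] [ 1.66674177 -0.12952877  2.9215935 ] [ 0.17552515 -0.06620666  0.00943213]
```

```bash
python3 -m inch '[[0,0,0,0,0,-0.15,1.8],[0,0,0,0,0,-0.1,1.8],[0,0,0,0,0,0,1.8],[0,0,0,0,0,0,1.8]]'; python3 -m inch '[[0,0,0,-0.03,0.4,0,1.8],[0,0,0,-0.055,0.8,0,1.8],[0,0,0,-0.055,0.8,0,1.8],[0,0,0,-0.055,0.8,0,1.8]]'
```

```text
time: 17.98
tcp_pos: [0.5991, -0.135, 0.0759]
orientation: [0.999, 0.034, 0.0, 0.0]
force: [3.0, 1.7, 4.6]
width: 0.0238
grasp_force: 29.9
time: 18.48
tcp_pos: [0.5967, -0.1065, 0.0757]
orientation: [0.999, 0.034, -0.0, 0.0]
force: [0.1, -3.6, 3.9]
width: 0.0241
grasp_force: 29.9
```

```bash
python3 -m inch '[[0,0,0,-0.055,0.8,0,1.8],[0,0,0,-0.055,0.8,0,1.8],[0,0,0,-0.055,0.8,0,1.8],[0,0,0,-0.055,0.8,0,1.8],[0,0,0,-0.055,0.8,0,1.8],[0,0,0,-0.055,0.8,0,1.8],[0,0,0,-0.055,0.8,0,1.8],[0,0,0,-0.055,0.8,0,1.8]]'
```

```text
time: 19.48
tcp_pos: [0.5924, -0.0424, 0.0758]
orientation: [0.999, 0.034, -0.0, -0.0]
force: [0.5, -5.0, 4.2]
width: 0.0237
grasp_force: 29.9
```

```bash
python3 -m inch '[[0,0,0,-0.055,0.8,0,1.8],[0,0,0,-0.055,0.8,0,1.8],[0,0,0,-0.055,0.8,0,1.8],[0,0,0,-0.055,0.8,0,1.8],[0,0,0,-0.055,0.8,0,1.8],[0,0,0,-0.055,0.8,0,1.8],[0,0,0,-0.055,0.8,0,1.8],[0,0,0,-0.055,0.8,0,1.8]]'
```

```text
time: 20.48
tcp_pos: [0.588, 0.0216, 0.0757]
orientation: [0.999, 0.034, -0.0, -0.0]
force: [-0.7, -4.1, 4.5]
width: 0.0239
grasp_force: 29.9
```

Force is steady, at about 4.2 N plus the 2 N block weight. I need y≈0.138, so 11.6 cm more.

```bash
python3 -m inch '[[0,0,0,-0.055,0.8,0,1.8],[0,0,0,-0.055,0.8,0,1.8],[0,0,0,-0.055,0.8,0,1.8],[0,0,0,-0.055,0.8,0,1.8],[0,0,0,-0.055,0.8,0,1.8],[0,0,0,-0.055,0.8,0,1.8],[0,0,0,-0.055,0.8,0,1.8],[0,0,0,-0.055,0.8,0,1.8],[0,0,0,-0.055,0.8,0,1.8],[0,0,0,-0.055,0.8,0,1.8],[0,0,0,-0.055,0.8,0,1.8],[0,0,0,-0.055,0.8,0,1.8],[0,0,0,-0.055,0.8,0,1.8],[0,0,0,-0.055,0.8,0,1.8],[0,0,0,-0.055,0.8,0,1.8],[0,0,0,0,0,0,1.8],[0,0,0,0,0,0,1.8]]'
```

```text
time: 22.6
tcp_pos: [0.5796, 0.1427, 0.0757]
orientation: [0.999, 0.035, -0.0, -0.001]
force: [0.5, 4.5, 5.1]
width: 0.0239
grasp_force: 29.9
```

```bash
python3 -m inch '[[0,0,0,0,0,1,1.8],[0,0,0,0,0,4,1.8],[0,0,0,0,0,5,1.8],[0,0,9.4,-0.7,1,0,1.8],[0,0,9.4,-0.7,1,0,1.8],[0,0,9.4,-0.7,1,0,1.8],[0,0,9.4,-0.7,1,0,1.8],[0,0,9.4,-0.7,1,0,1.8],[0,0,9.4,-0.7,1,0,1.8],[0,0,9.4,-0.7,1,0,1.8],[0,0,9.4,-0.7,1,0,1.8],[0,0,9.4,-0.7,1,0,1.8],[0,0,0,-0.7,1,0,1.8],[0,0,0,0,3,0,1.8],[0,0,0,0,3,0,1.8],[0,0,0,0,1.3,0,1.8],[0,0,0,0,0,0,1.8],[0,0,0,0,0,0,1.8]]'
```

```text
time: 24.85
tcp_pos: [0.5099, 0.3125, 0.1757]
orientation: [0.717, 0.697, -0.0, 0.0]
force: [0.3, -0.0, -2.1]
width: 0.0235
grasp_force: 29.9
```

```bash
python3 -m inch '[[0,0,0,0,0.5,-3,1.8],[0,0,0,0,0,-3,1.8],[0,0,0,0,0,-2.5,1.8],[0,0,0,0,0,-1,1.8],[0,0,0,0,0,-0.4,1.8],[0,0,0,0,0,-0.1,1.8],[0,0,0,0,0,-0.05,1.8],[0,0,0,0,0,0,1.8],[0,0,0,0,0,0,1.8]]'
```

```text
time: 25.98
tcp_pos: [0.5099, 0.3192, 0.0756]
orientation: [0.716, 0.698, 0.0, 0.0]
force: [0.5, -0.9, -2.5]
width: 0.0239
grasp_force: 29.9
```

```bash
python3 -m inch '[[0,0,0,0,0,-0.06,1.8],[0,0,0,0,0,0,1.8],[0,0,0,0,0,0,1.8]]'; python3 -m inch '[[0,0,0,0,0,0,3],[0,0,0,0,0,0,5],[0,0,0,0,0,0,7],[0,0,0,0,0,0,7],[0,0,0,0,0,3,7],[0,0,0,0,0,4,7],[0,0,0,0,0,6,7],[0,0,0,0,-6,4,7],[0,0,0,0,-6,4,7],[0,0,0,0,-6,0,7],[0,0,0,-5,0,0,7],[0,0,0,-5,0,0,7],[0,0,0,0,0,0,7]]'; cat > j.py <<'E'
import sys
from h import *
p=read_camera("top");q=read_camera("scene");n=sys.argv[1]
np.set_printoptions(precision=4,suppress=True)
print(state()["tcp_pos"],state()["time"])
for c in (p,q):
    print([(round(d["score"],2),at(c,d["pixel"],.005)[:2].round(3).tolist()) for d in landmark_of(c,"jar1")[:8]])
x0,y0,x1,y1=map(int,sys.argv[2:6]);a=np.array(p["image"])[y0:y1,x0:x1]
cv2.imwrite("pics/"+n,cv2.resize(cv2.cvtColor(a,cv2.COLOR_RGB2BGR),None,fx=float(sys.argv[6]),fy=float(sys.argv[6]),interpolation=2))
E
python3 j.py j1.png 95 110 415 260 2.5
```

```text
time: 26.35
tcp_pos: [0.5099, 0.3192, 0.0748]
orientation: [0.716, 0.698, 0.0, 0.0]
force: [-0.2, -0.7, 0.7]
width: 0.0239
grasp_force: 29.9
time: 27.98
tcp_pos: [0.4066, 0.1544, 0.274]
orientation: [0.716, 0.698, -0.001, -0.001]
force: [0.7, 0.9, -0.2]
width: 0.0699
grasp_force: 0.0
[0.4102 0.1554 0.2745] 28.075
[(0.95, [0.276, -0.211]), (0.89, [0.561, -0.313]), (0.85, [0.707, -0.411]), (0.72, [0.538, -0.424]), (0.72, [0.447, -0.309]), (0.59, [0.783, -0.335])]
[(0.94, [0.707, -0.419]), (0.83, [0.783, -0.337]), (0.82, [0.561, -0.315]), (0.78, [0.537, -0.426]), (0.74, [0.45, -0.306]), (0.56, [0.286, -0.208]), (0.38, [0.757, -0.044])]
```

View pics/j1.png

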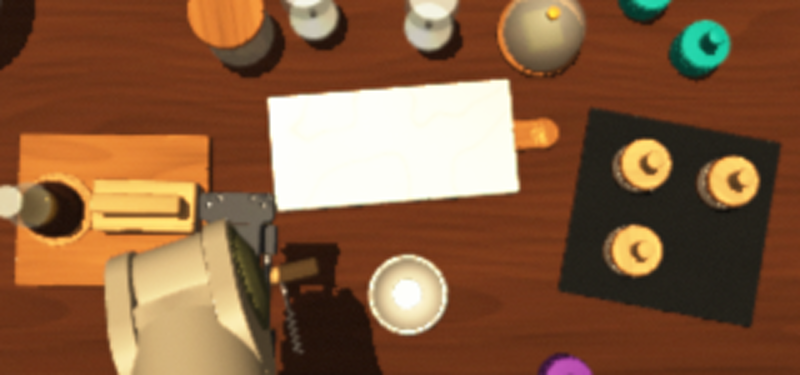

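The block is back on its slab beside the lamp and the board is clear. Jar knobs show at crop (652,160), (740,178) and (640,247).

```bash
python3 - <<'E'
from h import *
p=read_camera("top")
for a,b in [((651,160),(642,165)),((739,178),(729,182)),((639,247),(634,250))]:
    f=lambda u:(95+u[0]/2.5-.3,110+u[1]/2.5-.3)
    print(at(p,f(a),.113)[:2].round(4),at(p,f(b),.067)[:2].round(4))
E
python3 -m inch '[[0,0,0,0,-6,0,7],[0,0,0,0,-6,0,7],[0,0,0,1,-6,0,7],[0,0,0,2,-6,0,7],[0,0,0,2,-6,0,7],[0,0,0,3,-6,0,7],[0,0,0,3,-6,0,6],[0,0,0,4,-5,0,6],[0,0,0,0,0,0,6],[0,0,0,0,0,0,6]]'
```

```text
[ 0.5564 -0.3145] [ 0.5548 -0.3148]
[ 0.5331 -0.4221] [ 0.532  -0.4252]
[ 0.4499 -0.2968] [ 0.4469 -0.3018]
time: 29.48
tcp_pos: [0.554, -0.3044, 0.273]
orientation: [0.716, 0.698, -0.001, -0.001]
force: [-1.6, -0.2, 0.3]
width: 0.0602
grasp_force: 0.0
```

```bash
python3 -m inch '[[0,0,0,0.3,-0.9,-4,6],[0,0,0,0,0,-5,6],[0,0,0,0,0,-5,6],[0,0,0,0,0,-3,6],[0,0,0,0,0,-1.2,6],[0,0,0,0,0,0,6],[0,0,0,0,0,0,6],[0,0,0,0,0,0,4],[0,0,0,0,0,0,1.6],[0,0,0,0,0,0,1.6],[0,0,0,0,0,0,1.6],[0,0,0,0,0,0,1.6],[0,0,0,0,0,0,1.6]]'
```

```text
time: 31.1
tcp_pos: [0.5571, -0.3131, 0.0919]
orientation: [0.716, 0.698, -0.0, -0.0]
force: [-0.4, -0.7, 0.5]
width: 0.0215
grasp_force: 30.0
```

```bash
python3 -m inch '[[0,0,0,0,0,2,1.6],[0,0,0,0,0,4,1.6],[0,0,0,0,0,4,1.6],[0,0,0,0,0,2,1.6],[0,0,0,0.29,4.6,0,1.6],[0,0,0,0.29,4.6,0,1.6],[0,0,0,0.29,4.6,0,1.6],[0,0,0,0.29,4.6,0,1.6],[0,0,0,0.29,4.6,0,1.6],[0,0,0,0.29,4.6,0,1.6],[0,0,0,0.29,4.6,0,1.6],[0,0,0,0.29,4.6,0,1.6],[0,0,0,0.25,4.6,0,1.6],[0,0,0,0,0,-3,1.6],[0,0,0,0,0,-4,1.6],[0,0,0,0,0,-2.2,1.6],[0,0,0,0,0,-0.7,1.6],[0,0,0,0,0,0,1.6],[0,0,0,0,0,0,1.6]]'
```

```text
time: 33.48
tcp_pos: [0.5837, 0.1009, 0.1142]
orientation: [0.716, 0.698, 0.001, 0.0]
force: [-0.0, -0.5, -2.9]
width: 0.0217
grasp_force: 30.0
```

```bash
python3 -m inch '[[0,0,0,0,0,-0.3,1.6],[0,0,0,0,0,-0.2,1.6],[0,0,0,0,0,-0.15,1.6],[0,0,0,0,0,0,1.6],[0,0,0,0,0,0,1.6]]'; python3 -m inch '[[0,0,0,0,0,-0.07,1.6],[0,0,0,0,0,0,1.6],[0,0,0,0,0,0,1.6]]'
```

```text
time: 34.1
tcp_pos: [0.583, 0.1009, 0.1067]
orientation: [0.716, 0.698, 0.0, -0.0]
force: [-2.4, -0.1, 3.5]
width: 0.0213
grasp_force: 30.0
time: 34.48
tcp_pos: [0.583, 0.1009, 0.1066]
orientation: [0.716, 0.698, 0.0, -0.0]
force: [-4.3, 0.1, 11.3]
width: 0.0215
grasp_force: 30.0
```

```bash
python3 -m inch '[[0,0,0,0,0,0.08,1.6],[0,0,0,0,0,0,1.6],[0,0,0,0,0,0,3],[0,0,0,0,0,0,5],[0,0,0,0,0,0,5],[0,0,0,0,0,3,5],[0,0,0,0,0,5,5],[0,0,0,0,0,5,5],[0,0,0,-1,-6,3,5],[0,0,0,-1.5,-6,0,6],[0,0,0,-1.5,-6,0,6],[0,0,0,-1.5,-6,0,6],[0,0,0,-1.5,-6,0,6],[0,0,0,-1.5,-6,0,6],[0,0,0,0,0,0,6],[0,0,0,0,0,0,6]]'; python3 j.py j2.png 200 110 415 260 3.5
```

```text
time: 36.48
tcp_pos: [0.4988, -0.2542, 0.2641]
orientation: [0.716, 0.698, 0.0, -0.0]
force: [0.1, 0.6, 0.4]
width: 0.06
grasp_force: 0.0
[ 0.4994 -0.2529  0.264 ] 36.575
[(0.97, [0.705, -0.397]), (0.8, [0.583, 0.092]), (0.66, [0.782, -0.334]), (0.59, [0.445, -0.31])]
[(0.78, [0.787, -0.34]), (0.67, [0.547, -0.43]), (0.64, [0.573, 0.081]), (0.63, [0.436, -0.311]), (0.61, [0.712, -0.41]), (0.54, [0.278, -0.233]), (0.48, [0.592, -0.003]), (0.29, [0.498, 0.436])]
```

View pics/j2.png

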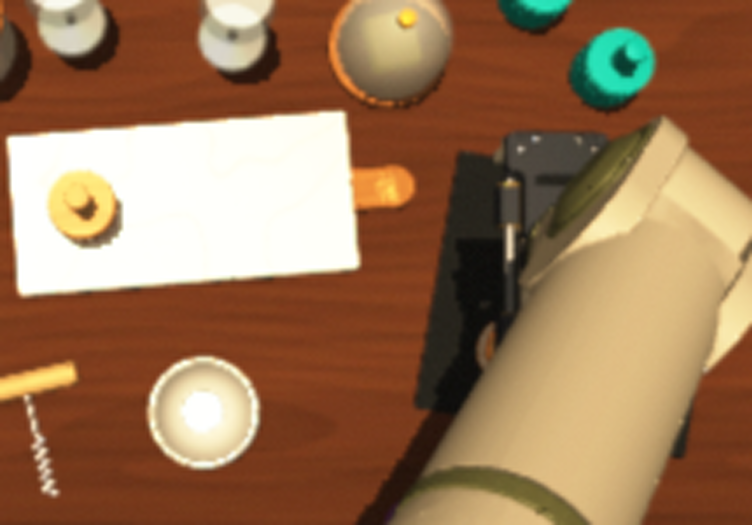

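Jar A stands on the marble at about (82,205). I'll back off for a clear view of the other two.

```bash
python3 -m inch '[[0,0,0,0,6,0,6],[0,0,0,0,6,0,6],[0,0,0,0,6,0,6],[0,0,0,0,6,0,6],[0,0,0,0,0,0,6]]'; cat >> j.py <<'E'
hsv=cv2.cvtColor(np.array(p["image"]),cv2.COLOR_RGB2HSV)
m=((hsv[...,0]<28)&(hsv[...,2]>170)&(hsv[...,1]>40)).astype(np.uint8);m[:,:313]=0;m[:145]=0;m[250:]=0
k,_,st,ce=cv2.connectedComponentsWithStats(m)
for i in range(1,k):
    if st[i,4]>60: print("lid",st[i],at(p,ce[i],.075)[:2].round(4))
E
python3 j.py j3.png 200 110 415 260 3.5
```

```text
time: 37.3
tcp_pos: [0.4987, -0.0082, 0.2638]
orientation: [0.713, 0.702, 0.0, -0.001]
force: [0.0, -1.3, 0.7]
width: 0.06
grasp_force: 0.0
[ 0.4988 -0.0132  0.2643] 37.4
[(0.88, [0.451, -0.306]), (0.77, [0.787, -0.342]), (0.59, [0.546, -0.435]), (0.59, [0.586, 0.092]), (0.57, [0.717, -0.403]), (0.54, [0.276, -0.218])]
[(0.9, [0.719, -0.404]), (0.79, [0.791, -0.336]), (0.72, [0.577, 0.085]), (0.7, [0.305, -0.207]), (0.61, [0.54, -0.435]), (0.59, [0.451, -0.303])]
lid [444 145  68  62 943] [ 0.5257 -0.704 ]
lid [377 172  22  20 299] [ 0.5337 -0.4267]
lid [339 200  21  20 320] [ 0.447  -0.3024]
lid [427 225  63  25 258] [ 0.3669 -0.6309]
```

```bash
python3 -m inch '[[0,0,0,-0.5,-5.5,0,6],[0,0,0,-1,-5.5,0,6],[0,0,0,-1,-5.5,0,6],[0,0,0,-1,-5.5,0,6],[0,0,0,-1.5,-5.4,0,6],[0,0,0,0,-1.3,0,6],[0,0,0,0,0,-4,6],[0,0,0,0,0,-4,6],[0,0,0,0,0,0,6],[0,0,0,0,0,0,6]]'
```

```text
time: 38.75
tcp_pos: [0.449, -0.3021, 0.1853]
orientation: [0.717, 0.698, 0.0, 0.0]
force: [0.6, 0.6, -0.7]
width: 0.0602
grasp_force: 0.0
```

```bash
python3 -m inch '[[0,0,0,0,-0.1,-4,6],[0,0,0,0,0,-3,6],[0,0,0,0,0,-1.8,6],[0,0,0,0,0,-0.6,6],[0,0,0,0,0,0,6],[0,0,0,0,0,0,4],[0,0,0,0,0,0,1.6],[0,0,0,0,0,0,1.6],[0,0,0,0,0,0,1.6],[0,0,0,0,0,0,1.6],[0,0,0,0,0,0,1.6]]'
```

```text
time: 40.12
tcp_pos: [0.4488, -0.3023, 0.09]
orientation: [0.716, 0.698, -0.0, -0.0]
force: [-0.2, -0.2, -3.1]
width: 0.0214
grasp_force: 30.0
```

```bash
python3 -m inch '[[0,0,0,0,0,2,1.6],[0,0,0,0,0,4,1.6],[0,0,0,0,0,4,1.6],[0,0,0,0,0,2,1.6],[0,0,0,1.76,3.8,0,1.6],[0,0,0,1.76,3.8,0,1.6],[0,0,0,1.76,3.8,0,1.6],[0,0,0,1.76,3.8,0,1.6],[0,0,0,1.76,3.8,0,1.6],[0,0,0,1.76,3.8,0,1.6],[0,0,0,1.76,3.8,0,1.6],[0,0,0,1.76,3.8,0,1.6],[0,0,0,0,0,-3,1.6],[0,0,0,0,0,-4,1.6],[0,0,0,0,0,-2.2,1.6],[0,0,0,0,0,-0.7,1.6],[0,0,0,0,0,0,1.6],[0,0,0,0,0,0,1.6]]'
```

```text
time: 42.38
tcp_pos: [0.5902, 0.0014, 0.1122]
orientation: [0.716, 0.698, 0.001, 0.0]
force: [-0.4, -0.8, -3.0]
width: 0.0211
grasp_force: 30.0
```

```bash
python3 -m inch '[[0,0,0,0,0,-0.3,1.6],[0,0,0,0,0,-0.2,1.6],[0,0,0,0,0,-0.15,1.6],[0,0,0,0,0,0,1.6],[0,0,0,0,0,0,1.6]]'
```

```text
time: 43.0
tcp_pos: [0.5896, 0.0016, 0.1049]
orientation: [0.716, 0.698, 0.0, -0.0]
force: [-1.8, 0.5, 1.4]
width: 0.0217
grasp_force: 30.0
```

```bash
python3 -m inch '[[0,0,0,0,0,0,3],[0,0,0,0,0,0,5],[0,0,0,0,0,0,5],[0,0,0,0,0,3,5],[0,0,0,0,0,5,5],[0,0,0,0,0,5,5],[0,0,0,-2,0,2,6],[0,0,0,-2,0,0,6],[0,0,0,-2,0,0,6],[0,0,0,0,0,0,6],[0,0,0,0,0,0,6]]'; python3 j.py j4.png 200 110 415 260 3.5
```

```text
time: 44.38
tcp_pos: [0.5305, 0.0017, 0.2549]
orientation: [0.716, 0.698, 0.0, 0.0]
force: [0.0, 1.0, 0.6]
width: 0.0596
grasp_force: 0.0
[0.5305 0.0016 0.2547] 44.475
[(0.85, [0.791, -0.337]), (0.7, [0.715, -0.412]), (0.63, [0.58, 0.098]), (0.62, [0.274, -0.212]), (0.59, [0.528, -0.433])]
[(0.85, [0.573, 0.082]), (0.82, [0.539, -0.438]), (0.79, [0.713, -0.404]), (0.74, [0.797, -0.34]), (0.46, [0.491, 0.438]), (0.38, [0.279, -0.213])]
lid [444 145  68  62 944] [ 0.5257 -0.7039]
lid [377 172  22  20 303] [ 0.5337 -0.4267]
lid [427 225  63  25 261] [ 0.367  -0.6312]
```

```bash
python3 -m inch '[[0,0,0,0.4,-5.35,0,6],[0,0,0,0,-5.35,0,6],[0,0,0,0,-5.35,0,6],[0,0,0,0,-5.35,0,6],[0,0,0,0,-5.35,0,6],[0,0,0,0,-5.35,0,6],[0,0,0,0,-5.35,0,6],[0,0,0,0,-5.35,0,6],[0,0,0,0,0,-3.5,6],[0,0,0,0,0,-3.5,6],[0,0,0,0,0,0,6],[0,0,0,0,0,0,6]]'
```

```text
time: 46.08
tcp_pos: [0.534, -0.4271, 0.1857]
orientation: [0.716, 0.698, -0.0, 0.0]
force: [-0.3, 0.8, 0.4]
width: 0.0599
grasp_force: 0.0
```

```bash
python3 -m inch '[[0,0,0,0,0.1,-4,6],[0,0,0,0,0,-3,6],[0,0,0,0,0,-1.8,6],[0,0,0,0,0,-0.6,6],[0,0,0,0,0,0,6],[0,0,0,0,0,0,4],[0,0,0,0,0,0,1.6],[0,0,0,0,0,0,1.6],[0,0,0,0,0,0,1.6],[0,0,0,0,0,0,1.6],[0,0,0,0,0,0,1.6]]'
```

```text
time: 47.45
tcp_pos: [0.5335, -0.4255, 0.0908]
orientation: [0.716, 0.698, -0.0, -0.0]
force: [0.1, 0.4, 0.9]
width: 0.0215
grasp_force: 30.0
```

```bash
python3 -m inch '[[0,0,0,0,0,2,1.6],[0,0,0,0,0,4,1.6],[0,0,0,0,0,4,1.6],[0,0,0,0,0,2,1.6],[0,0,0,0.79,4.1,0,1.6],[0,0,0,0.79,4.1,0,1.6],[0,0,0,0.79,4.1,0,1.6],[0,0,0,0.79,4.1,0,1.6],[0,0,0,0.79,4.1,0,1.6],[0,0,0,0.79,4.1,0,1.6],[0,0,0,0.79,4.1,0,1.6],[0,0,0,0.79,4.1,0,1.6],[0,0,0,0,0,-3,1.6],[0,0,0,0,0,-4,1.6],[0,0,0,0,0,-2.2,1.6],[0,0,0,0,0,-0.6,1.6],[0,0,0,0,0,0,1.6],[0,0,0,0,0,0,1.6]]'
```

```text
time: 49.7
tcp_pos: [0.5973, -0.0976, 0.1137]
orientation: [0.716, 0.698, 0.0, 0.001]
force: [0.4, -0.5, -3.2]
width: 0.0214
grasp_force: 30.0
```

```bash
python3 -m inch '[[0,0,0,0,0,-0.3,1.6],[0,0,0,0,0,-0.25,1.6],[0,0,0,0,0,-0.15,1.6],[0,0,0,0,0,0,1.6],[0,0,0,0,0,0,1.6]]'
```

```text
time: 50.32
tcp_pos: [0.5968, -0.0975, 0.1058]
orientation: [0.716, 0.698, -0.0, -0.0]
force: [-0.6, -0.3, -1.2]
width: 0.0217
grasp_force: 30.0
```

Touching, so I'll release, go up and retreat to check.

```bash
python3 -m inch '[[0,0,0,0,0,0,3],[0,0,0,0,0,0,5],[0,0,0,0,0,0,5],[0,0,0,0,0,3,5],[0,0,0,0,0,5,5],[0,0,0,0,0,5,5],[0,0,0,0,-5,2,6],[0,0,0,-1,-6,0,6],[0,0,0,-1,-6,0,6],[0,0,0,-1,-6,0,6],[0,0,0,-1,-6,0,6],[0,0,0,0,0,0,6],[0,0,0,0,0,0,6]]'; python3 j.py j5.png 95 110 415 260 2.5; python3 -c "
from h import *
save(read_camera('scene'),'s5.png')"
```

```text
time: 51.95
tcp_pos: [0.5567, -0.3871, 0.2554]
orientation: [0.716, 0.698, 0.0, -0.0]
force: [1.0, 1.0, -0.2]
width: 0.06
grasp_force: 0.0
[ 0.5576 -0.3857  0.2555] 52.05
[(0.8, [0.712, -0.403]), (0.75, [0.606, -0.094]), (0.72, [0.596, 0.0]), (0.7, [0.63, 0.087])]
[(0.97, [0.788, -0.335]), (0.91, [0.603, 0.072]), (0.9, [0.701, -0.411]), (0.88, [0.58, -0.013]), (0.58, [0.584, -0.119]), (0.53, [0.283, -0.222]), (0.24, [0.764, 0.109])]
lid [ 389  145  123   77 4449] [ 0.5517 -0.6176]
lid [ 342  193   79   57 2862] [ 0.4077 -0.4187]
lid [427 225  63  25 258] [ 0.3669 -0.6313]
lid [313 226  56  24 970] [ 0.354  -0.2645]
```

View pics/j5.png

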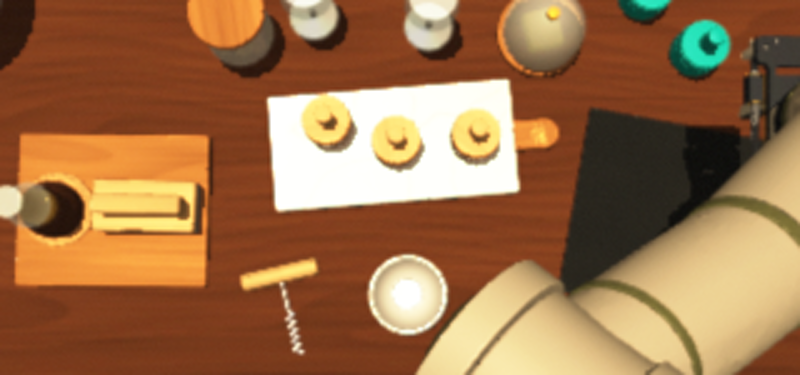

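View pics/s5.png

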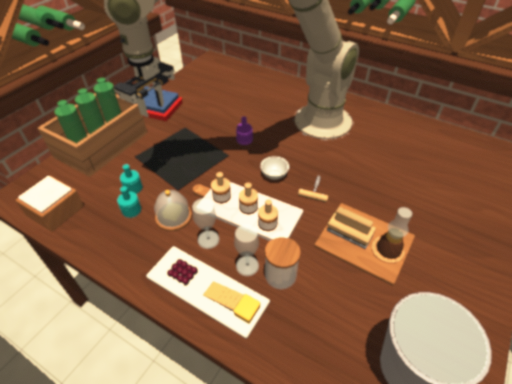

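All jars stand, but jar A has been knocked to about (326,122) in the top crop, nearer the board's edge. I'll measure it against the other two jars.

```bash
python3 - <<'E'
from h import *
p=read_camera("top");hsv=cv2.cvtColor(np.array(p["image"]),cv2.COLOR_RGB2HSV)
m=((hsv[...,0]<28)&(hsv[...,2]>170)&(hsv[...,1]>90)).astype(np.uint8);m[:,:205]=0;m[:,300:]=0;m[:145]=0;m[190:]=0
k,_,st,ce=cv2.connectedComponentsWithStats(m)
for i in range(1,k):
    if st[i,4]>60:
        w=at(p,ce[i],.09)[:2];d=w-[.5897,.002];e=np.array([-.0687,.9976]);n=np.array([.9976,.0687])
        print(st[i],w.round(4),"along",(d@e).round(4),"across",(d@n).round(4))
E
```

```text
[216 147  20  22 286] [0.6133 0.0858] along 0.082 across 0.0293
[275 154  20  20 287] [ 0.594  -0.1017] along -0.1037 across -0.0028
[244 157  20  19 278] [ 0.5868 -0.0018] along -0.0035 across -0.0032
```

Jar A is still fully on the stone, with about 11 mm to the edge and about 27 mm to its neighbour, so I'm leaving it. Handing in.

```bash
python3 -c "
from rig import *
print(close_job())"
```

```text
the job is handed in; nothing more can be done
None
```

The job is handed in: lamp on the coaster, board polished in one pass at about 6 N, block back felt down beside the lamp, and all three jars upright on the marble; one jar was knocked after placing, but it is still about 11 mm inside the edge with about 27 mm to its neighbour.

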